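# Index the carver's turntable and lock it

## Robot

A 7-joint arm with a two-finger parallel gripper is mounted at the origin on the work surface. World frame = base frame: x ahead of the robot, y to its left, z up, the work surface at z = 0. Lengths are in m, angles in rad, forces in N, time in s.
With the tool pointing down it reaches from about 0.35 to 0.9 m from the base axis. Payload 8.1 kg.
Tool frame: the origin (TCP) lies midway between the tips of the shut fingers; the grasp point (between the pads) lies 19 mm behind it; z points along the fingers, y is the line along which they close (so a half turn about z gives the same grasp; the last joint's range is limited). The gripper opens to 92 mm and grips with 3 to 60 N. Pads are 19 mm wide; open, the fingers measure 130 mm over their backs; the gripper's body (75 mm by 190 mm) begins 47 mm behind the grasp point.
Start: joints at [1.232, 0.434, 0.025, 1.573, -0.012, 1.134, -0.075], TCP at [0.146, -0.608, 0.202] pointing down, gripper open.
Joint ranges: [-2.62, 2.62], [-0.44, 2.09], [-1.27, 1.32], [0.08, 2.57], [-1.32, 4.46], [0.12, 2], [-2.74, 2.74]. Speed limits (rad/s): [2.22, 2.22, 3.01, 3.01, 3.14, 3.14, 3.14].

## Interface

Orientations are given as a rotation vector (axis times angle).
In Python, from plant import robot gives the robot as it stands.
- The arm moves only by the tool play_rows, never from a script. Its argument "rows" is a list of rows, each a list of 4 numbers: the shift along the tool's x, y, z in cm, then the turn about the tool's z in degrees. In form: [[dx, dy, dz, turn], ...]. A call has 1 to 12 rows; each row shifts and turns the commanded pose from where the row before left it, along the tool's axes as they then stand; what a row does not reach is not made up. A row lasts 1/10 s, in which the tool goes at most 50 mm and 8.59 degrees, less where a joint would pass 70% of its speed; a pose out of reach is approached as far as the arm can. A call with a gripper value outside its range is refused whole. "claw" is the gripper command: -1 is fully open, 1 is shut, values between are in proportion, set as the call begins (left out, the last holds). The fingers move at their own pace and stop on an object; "squeeze" is the grip in N (left out, the last holds). Time passes only in rows, so rows that do not move let the fingers close. It gives the time, the measured TCP pose, the force, the opening and the grip force at its end, in the units of the state.
- robot.get_state(): the state, without advancing time (a new reading comes with each control period).
- robot.camera(name): name is "side" or "top"; returns a dict with "img" (420x560x3 uint8, blue, green, red), "range_z" (420x560 float32, m along the optical axis (not along the pixel's ray), 0 where there is no reading), "camera_matrix" (3x3 intrinsics, pixels), "D" ([k1, k2, p1, p2, k3] as OpenCV has them; the pictures are not rectified), "eye" and "orientation" of the camera in the world. Camera axes: x right, y down, z forward; pixel columns grow to the right and rows downward; lengths in m; the calibration is good to about 2 mm. A picture is of the moment at which its call begins.
- robot.close_job(): hands the job in; it is judged then, once.
The state is a dict: "clock": time; "joint_pos": joint angles; "qd": joint speeds; "joint_efforts": joint torques, N m; "tool_pos": TCP position; "tcp_rot": TCP orientation; "ft_force": force on the tool from outside, world axes, zero at the start; "wrist_torque": the same for the moment, N m; "gripper_width": finger opening in m; "grasp_force": force on a finger pad.
Only numpy, scipy, OpenCV 4.12 (cv2) and the standard library are available. Lean on these libraries where they do the work, as an engineer would, in place of code of your own. Each camera call takes 0.05 s, during which the arm holds its last target. There are 200 camera calls.

## Task

Turn the stone on the carving turntable to the red dot: push the black lever handle round, with the fingers against its side and without pinching it, until the white pointer points at the red dot. Then press the orange lock button fully down. Do not touch, lift or shift the stone itself, and leave the tools and other things on the bench where they are.

Things in the scene. Friction and masses are not known exactly. Their poses are not given: they have to be found in the camera images.
- turntable: the stone carver's indexing turntable, fixed to the bench: a dark round base plate, 380 mm across and 24 mm thick, with white scale ticks. Origin: centre of its underside, on the vertical turning axis; its x axis points along the middle of the scale
- ring (a joint): angle (rad) of the rotating top of the turntable, with its lever, about the turning axis: 0 with the lever along the turntable's x axis, growing anticlockwise seen from above, stops at -1.05 and 1.05. The top is an aluminium disc with a rubber mat, 200 mm across, its upper face 53 mm above the bench. Stiff: pushing the lever's handle takes about 2 N, and it stays where it is left
- handle (a point): centre of the top face of the lever's upright black handle, 110 mm above the bench and 122 mm from the turning axis. The handle is a bar 24 mm along the radius, 20 mm wide across the push, rising from 42 to 110 mm above the bench; the steel arm below it (18 mm wide) joins it to the disc. x axis: radially outward; y: direction in which the joint grows
- pointer (a point): outer tip of the white pointer that sticks out beyond the foot of the handle, 150 mm from the turning axis, 33 mm above the bench. x axis: radially outward; y: direction in which the joint grows
- mark_red: red dot on the scale, fixed: 20 mm across, 3 mm thick, 168 mm from the turning axis, just outside the pointer's circle; origin at the centre of its underside. Three more such dots, yellow, blue and green, are not to be used; which colour is where varies
- plunger_top (a point): centre of the top of the orange lock button, 36 mm across, 84 mm above the bench when up. It stands on a round yellow housing (48 mm across, top 60 mm above the bench) on the base plate, 130 mm from the turning axis
- plunger (a joint): how far the lock button is pressed down (m): 0 up, 0.012 fully home (hard stop). It takes 4 N or a little more and stays where it is pressed
- stone: loose pale stone tablet with a carved relief, 105 x 68 x 36 mm, 0.4 to 0.75 kg, lying near the middle of the turntable's top and turning with it; origin at the centre of its underside
- mallet: stone mason's mallet lying on the bench, steel head, wooden handle, 200 mm long, up to 60 mm high; bystander
- chisel_wide: chisel with a blue grip, 170 mm long, lying on the bench; bystander
- chisel_narrow: chisel with a red grip, 170 mm long, lying on the bench; bystander
- offcut: stone block, 75 x 55 x 45 mm; bystander
- brush: dust brush, 180 mm long, lying on the bench; bystander
- flask: aluminium drinking flask, 68 mm across, 170 mm tall, standing; bystander
Things that resemble listed ones, but are neither listed nor needed, are in the scene too. What is shaped like the stone but pink or purple is not meant.

How it is judged:
On the way, in this order (a step that is already met when the one before it is completed fails the run):
1. the fingers push the lever's handle ((contact force between the fingers and ring_c5 above 0.5 N or contact force between the fingers and ring_c6 above 0.5 N)), for 0.05 s.
2. the pointer points at the red dot and the turntable is at rest (y of mark_red in the frame of pointer between -0.008 and 0.008 m and x of mark_red in the frame of pointer above 0 m and velocity of joint ring between -0.03 and 0.03 rad/s), for 0.3 s.
3. the lock button is fully down (value of joint plunger above 0.0095 m), for 0.2 s.
At the end, for the whole second after the job is handed in: the line of the pointer passes within 8 mm of the red dot's centre (the dot's radius is 10 mm), the lock button is at least 9.5 mm down, all is at rest, and the stone lies flat on the turntable's top, its centre within 25 mm of the axis (all of step 2 and value of joint plunger above 0.0095 m and horizontal distance between stone and turntable below 0.025 m and height (world z) of stone between 0.048 and 0.058 m and linear speed of stone below 0.01 m/s); the robot touches nothing.
It fails at once if the lock button is pressed (over 4 mm) while the pointer is not at the red dot (value of joint plunger above 0.004 m and not (y of mark_red in the frame of pointer between -0.008 and 0.008 m and x of mark_red in the frame of pointer above 0 m)).
It fails at once if the handle is pinched: the fingers press on both its sides at once (over 1.5 N each) (contact force between the fingers and ring_c5 above 1.5 N and contact force between the fingers and ring_c6 above 1.5 N).
It fails at once if the stone is touched by the robot (over 1.5 N) (contact force between any of the fingers, the arm and stone above 1.5 N).
It fails at once if the stone is lifted, tilted or shifted off the middle (height (world z) of stone above 0.061 m or angle between stone's own z axis and vertical above 0.15 rad or horizontal distance between stone and turntable above 0.025 m).
It fails at once if a tool or other thing on the bench is moved by more than 15 mm (distance of any of mallet, chisel_wide, chisel_narrow, offcut, brush, flask from where it was at the start of the episode above 0.015 m).
It also fails if it takes over 48 s, if anything falls off the work surface, if the arm or the gripper's body presses on something with over 40 N, if the wrist force passes 120 N, or if a joint passes its speed limit or range.

## Working session

There is one attempt and no reset: what is moved stays moved. The work goes in short steps, Python scripts to look and compute and a tool call to move; the robot and the scene stay as the last step left them, time stands still between calls to the robot, and variables do not carry over. Pictures are saved under pics/ and viewed, at most 10 in all, crops included, and the job is handed in when it is done.

Besides the shell and the picture viewer there is one more tool, called after ">>>" by a JSON object that holds its "method" and its "body". play_rows: Moves the arm, as the interface text tells. Its arguments: {"type":"object","properties":{"rows":{"type":"array"},"claw":{"type":"number"},"squeeze":{"type":"number"}},"required":["rows"]}

```bash
mkdir -p pics; cat > h.py <<'E'
import numpy as np, cv2, pickle
from scipy.spatial.transform import Rotation as R
from plant import robot
def cam(n):
    c=robot.camera(n); pickle.dump(c,open(n+'.pkl','wb')); return c
def load(n): return pickle.load(open(n+'.pkl','rb'))
def Rm(c):
    o=np.array(c['orientation'],float)
    return R.from_rotvec(o).as_matrix() if o.size==3 else (R.from_quat(o).as_matrix() if o.size==4 else o.reshape(3,3))
def rays(c,uv):
    p=cv2.undistortPoints(np.array(uv,float).reshape(-1,1,2),np.array(c['camera_matrix']),np.array(c['D'])).reshape(-1,2)
    return np.c_[p,np.ones(len(p))]
def pts(c,uv):
    uv=np.array(uv).reshape(-1,2); z=c['range_z'][uv[:,1].astype(int),uv[:,0].astype(int)]
    return (rays(c,uv)*z[:,None])@Rm(c).T+np.array(c['eye'])
def onz(c,uv,z):
    d=rays(c,uv)@Rm(c).T; e=np.array(c['eye']); return e+d*((z-e[2])/d[:,2])[:,None]
E
python3 - <<'E'
from h import *
for n in('top','side'):
    c=cam(n); cv2.imwrite(f'pics/{n}0.png',c['img']); print(n,c['eye'],c['orientation'])
s=robot.get_state();print(s['tool_pos'],s['tcp_rot'],s['clock'],s['gripper_width'])
print(R.from_rotvec(s['tcp_rot']).as_matrix().round(3))
E
```

```text
top [0.39246586 0.07504366 1.11645507] [-2.14807174  2.20362538 -0.13643314]
side [0.25009274 0.95759631 1.1486991 ] [-0.40063093  2.83030988 -1.05995567]
[ 0.14583953 -0.60720739  0.20160477] [-3.11834385e+00 -3.69306175e-01  4.69017579e-04] 0.1 0.09208476049123328
[[ 0.972  0.234 -0.   ]
 [ 0.234 -0.972  0.001]
 [-0.    -0.001 -1.   ]]
```

View pics/top0.png

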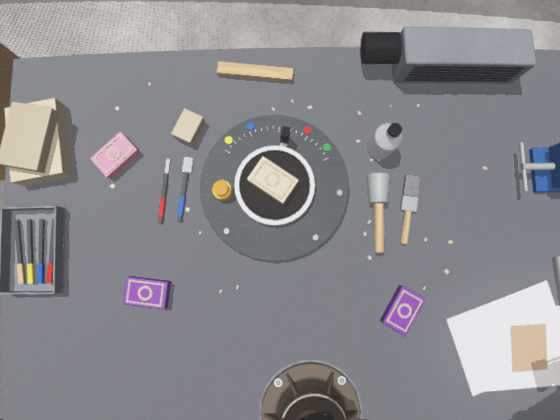

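View pics/side0.png

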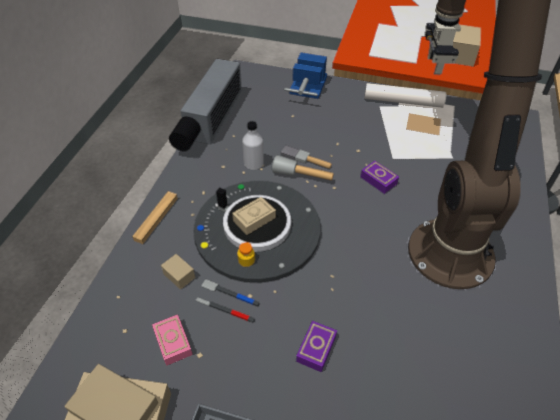

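Top view: the turntable is centred at about (275,187), with the black handle at (285,133). The dots are red (307,130), green (327,147), blue (250,127) and yellow (229,140). The lock button is at (222,189), the pale stone at (273,180), and the flask at (388,138), clear of the handle. The pink (115,154) and purple (147,292), (403,310) tablets are not meant. Next I'll measure these and check them in a crop.

```bash
python3 - <<'E'
from h import *
c=load('top'); im=c['img']; hsv=cv2.cvtColor(im,cv2.COLOR_BGR2HSV)
def cen(h0,h1,box,smin=150,vmin=90):
    x0,y0,x1,y1=box; m=cv2.inRange(hsv,(h0,smin,vmin),(h1,255,255))[y0:y1,x0:x1]
    v,u=np.nonzero(m); return [u.mean()+x0,v.mean()+y0],len(u)
C={}
for n,h,b,z in(('red',(0,8),(297,120,318,142),.027),('blue',(100,125),(240,118,260,136),.027),('green',(45,80),(317,138,337,157),.027),('yellow',(22,35),(219,131,239,149),.027),('plunger',(5,18),(210,176,233,202),.084)):
    p,k=cen(*h,b); C[n]=onz(c,[p],z)[0]; print(n,np.round(p,1),k,C[n].round(4))
# centre: circle of radius .168 through four dots
from scipy.optimize import least_squares
D=np.array([C[n][:2] for n in('red','blue','green','yellow')])
f=least_squares(lambda o:np.r_[np.hypot(*(D-o).T)-.168,.3*(np.hypot(*(C['plunger'][:2]-o))-.13)],onz(c,[[275,187]],.024)[0][:2])
o=f.x; print('centre',o.round(4),f.fun.round(4))
# handle top by depth
v,u=np.mgrid[112:150,270:300]; uv=np.c_[u.ravel(),v.ravel()]; P=pts(c,uv)
k=(P[:,2]>.1)&(P[:,2]<.125); hp=P[k]; print('handle',k.sum(),hp.mean(0).round(4),hp.min(0).round(4),hp.max(0).round(4))
for n,q in list(C.items())+[('handle',hp.mean(0))]:
    d=q[:2]-o; print(n,'r',np.hypot(*d).round(4),'ang',np.degrees(np.arctan2(d[1],d[0])).round(2))
# heights of flask, nearby
s=load('side')
for uv in((388,138),(378,187),(397,130)): print(pts(c,[uv]).round(3))
cv2.imwrite('pics/crop.png',cv2.resize(im[105:275,190:420],None,fx=3.4,fy=3.4,interpolation=cv2.INTER_CUBIC))
E
```

```text
red [306.9 130.2] 40 [ 0.7112 -0.011   0.027 ]
blue [250.2 126.1] 40 [0.7253 0.1347 0.027 ]
green [nan nan] 0 [nan nan nan]
yellow [nan nan] 0 [nan nan nan]
plunger [224.5 190.7] 22 [0.5501 0.1958 0.084 ]<stdin>:5: RuntimeWarning: Mean of empty slice.
  ret = ret.dtype.type(ret / rcount)
Traceback (most recent call last):
ValueError: Residuals are not finite in the initial point.
```

```bash
python3 - <<'E'
from h import *
from scipy.optimize import least_squares
c=load('top'); im=c['img']; hsv=cv2.cvtColor(im,cv2.COLOR_BGR2HSV)
C={}
for n,b in(('red',(297,120,318,142)),('blue',(240,118,260,136)),('green',(317,138,337,157)),('yellow',(219,131,239,149))):
    x0,y0,x1,y1=b; m=(hsv[y0:y1,x0:x1,1]>110)&(hsv[y0:y1,x0:x1,2]>70); v,u=np.nonzero(m); p=[u.mean()+x0,v.mean()+y0]
    C[n]=onz(c,[p],.027)[0]; print(n,np.round(p,1),len(u),np.median(hsv[y0:y1,x0:x1][m],0))
def blob(x0,y0,x1,y1,z0,z1):
    v,u=np.mgrid[y0:y1,x0:x1]; P=pts(c,np.c_[u.ravel(),v.ravel()]); return P[(P[:,2]>z0)&(P[:,2]<z1)]
hp=blob(270,112,300,150,.1,.125); pl=blob(205,172,240,206,.074,.095)
C['handle']=hp.mean(0);C['plunger']=pl.mean(0)
print(len(hp),np.ptp(hp,0),len(pl),np.ptp(pl,0))
D=np.array([C[n][:2] for n in('red','blue','green','yellow')])
f=least_squares(lambda o:np.r_[np.hypot(*(D-o).T)-.168,.5*(np.hypot(*(C['plunger'][:2]-o))-.13),.5*(np.hypot(*(C['handle'][:2]-o))-.122)],[.56,.07])
o=f.x; print('centre',o.round(4),f.fun.round(4))
for n,q in C.items():
    d=q[:2]-o; print(n,q.round(4),'r',np.hypot(*d).round(4),'ang',np.degrees(np.arctan2(d[1],d[0])).round(2))
for uv in((388,138),(378,187),(395,130),(273,180)): print(pts(c,[uv]).round(3))
cv2.imwrite('pics/crop.png',cv2.resize(im[105:275,190:420],None,fx=3.4,fy=3.4,interpolation=cv2.INTER_CUBIC))
E
```

```text
red [306.8 130.1] 48 [  1. 168. 221.]
blue [250.2 125.8] 49 [108. 157. 215.]
green [326.5 147. ] 42 [ 69.  129.5 185. ]
yellow [228.4 139.6] 48 [ 30.  132.5 231. ]
92 [0.02519775 0.02210048 0.01464296] 179 [0.03452785 0.03407096 0.01341146]
centre [0.5679 0.0767] [ 0.      0.0003  0.     -0.0001 -0.0002 -0.0005]
red [ 0.7114 -0.0108  0.027 ] r 0.168 ang -31.36
blue [0.7259 0.1347 0.027 ] r 0.1683 ang 20.16
green [ 0.6659 -0.0598  0.027 ] r 0.168 ang -54.32
yellow [0.6908 0.1912 0.027 ] r 0.1679 ang 43.0
handle [0.6852 0.0474 0.1092] r 0.1209 ang -14.01
plunger [0.5568 0.2059 0.0836] r 0.1297 ang 94.92
[[ 0.659 -0.192  0.131]]
[[ 0.555 -0.181  0.053]]
[[ 0.666 -0.199  0.172]]
[[0.572 0.079 0.089]]
```

View pics/crop.png

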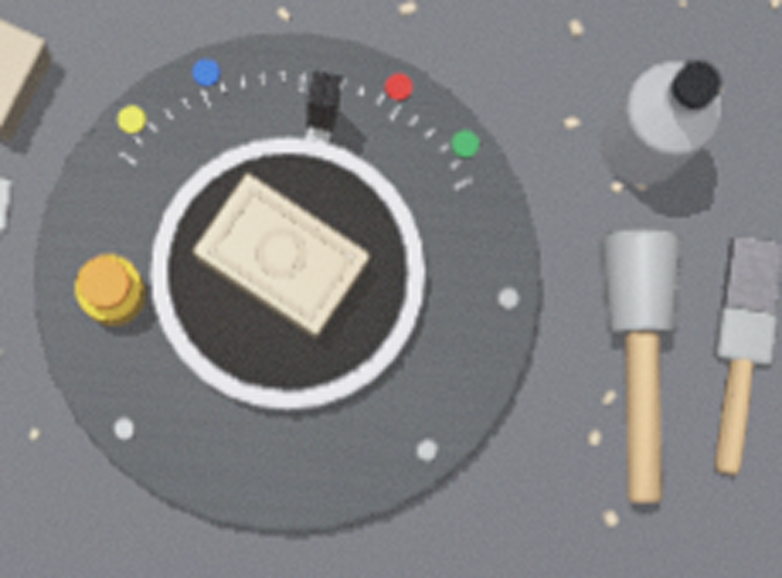

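The crop confirms one pale stone on the mat. The handle is at -14° and the red dot, the only red one, is at -31.4°, so I push clockwise from the +y side with the fingers shut. I'll go there high to clear the flask.

>>> {"method": "play_rows", "body": {"rows": [[0,0,-2.5,0],[0,0,-2.5,0],[3.5,-2.7,0,0],[3.5,-2.7,0,0],[3.5,-2.7,0,0],[3.5,-2.7,0,0],[3.5,-2.7,0,0],[3.5,-2.7,0,0],[3.5,-2.7,0,0],[3.5,-2.7,0,0],[3.5,-2.7,0,0],[3.5,-2.7,0,0]], "claw": 1, "squeeze": 10}}

```text
clock: 1.3
tool_pos: [0.4239, -0.2618, 0.2522]
tcp_rot: [-3.12, -0.369, 0.0]
ft_force: [0.5, -0.2, 0.3]
gripper_width: 0.0018
grasp_force: 0.0
```

>>> {"method": "play_rows", "body": {"rows": [[3.5,-2.7,0,0],[3.5,-2.7,0,0],[3.5,-2.7,0,0],[3.5,-2.7,0,0],[3.5,-2.7,0,0],[3.5,-2.7,0,0],[3.5,-2.7,0,0],[3.5,-2.7,0,0],[0,0,0,7],[0,0,0,7],[0,0,0,7],[0,0,0,6.5]]}}

```text
clock: 2.5
tool_pos: [0.6448, 0.012, 0.2517]
tcp_rot: [3.117, -0.39, -0.002]
ft_force: [-0.1, 0.7, -0.1]
gripper_width: 0.0005
grasp_force: 0.0
```

>>> {"method": "play_rows", "body": {"rows": [[1.05,-3,0,0],[1.05,-3,0,0],[1.05,-2.95,0,0],[0,0,4,0],[0,0,4,0],[0,0,4,0],[0,0,3.5,0],[0,0,2.2,0],[0,0,0,0]]}}

```text
clock: 3.4
tool_pos: [0.6943, 0.0904, 0.0709]
tcp_rot: [3.116, -0.382, -0.011]
ft_force: [-1.3, 0.8, 0.2]
gripper_width: 0.0006
grasp_force: 0.0
```

```bash
cat > st.py <<'E'
from h import *
s=robot.get_state(); o=np.array([.5679,.0767]); p=np.array(s['tool_pos']); M=R.from_rotvec(s['tcp_rot']).as_matrix()
t=np.degrees(np.arctan2(M[1,0],M[0,0]))
print('clock',s['clock'],'tcp',p.round(4),'t',t.round(2),'F',np.round(s['ft_force'],2))
c=cam('top'); v,u=np.mgrid[105:165,260:335]; P=pts(c,np.c_[u.ravel(),v.ravel()]); P=P[(P[:,2]>.1)&(P[:,2]<.116)]
P=P[abs(np.hypot(*(P[:,:2]-o).T)-.122)<.03]
if len(P): d=P.mean(0)[:2]-o; print('handle',len(P),P.mean(0).round(4),np.hypot(*d).round(4),np.degrees(np.arctan2(d[1],d[0])).round(2))
cs=[('side',cam('side')),('top',c)]
for n,tg in(('handle frame -14',-14),('end -31.4',-31.4)):
    a=np.radians(tg); q=(p[:2]-o)@np.array([[np.cos(a),-np.sin(a)],[np.sin(a),np.cos(a)]]); print(n,'rad,tan',q.round(4))
E
python3 st.py; python3 -c "
from h import *
c=load('side');cv2.imwrite('pics/s1.png',cv2.resize(c['img'][120:300,140:360],None,fx=3,fy=3))"
```

```text
clock 3.4 tcp [0.6943 0.0904 0.0709] t -13.98 F [-1.31  0.83  0.22]
handle frame -14 rad,tan [0.1193 0.0439]
end -31.4 rad,tan [0.1007 0.0776]
```

View pics/s1.png

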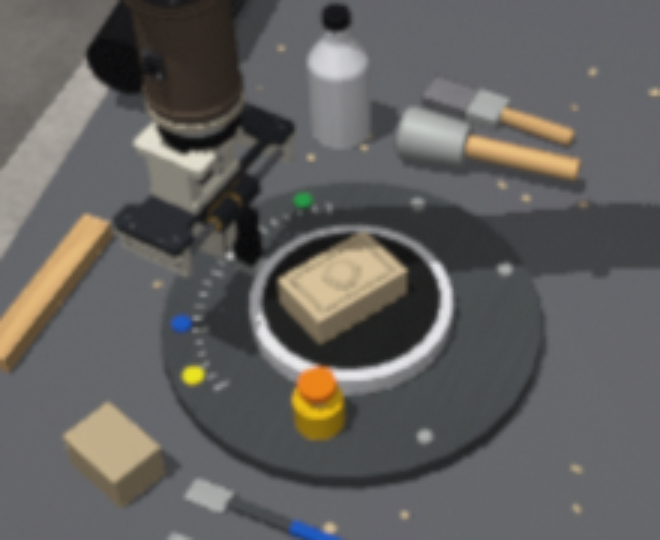

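The crop shows the shut fingers just beside the handle on its blue-dot side, clear of the stone. Closing in to contact now.

>>> {"method": "play_rows", "body": {"rows": [[0,0.3,0,0],[0,0.3,0,0],[0,0.3,0,0],[0,0.3,0,0],[0,0.2,0,0],[0,0.1,0,0],[0,0.1,0,0],[0,0,0,0]]}}

```text
clock: 4.3
tool_pos: [0.6934, 0.0755, 0.0753]
tcp_rot: [3.118, -0.383, -0.0]
ft_force: [-0.3, 0.8, 0.8]
gripper_width: 0.0004
grasp_force: 0.0
```

```bash
python3 st.py
```

```text
clock 4.3 tcp [0.6934 0.0755 0.0753] t -14.0 F [-0.35  0.75  0.81]
handle frame -14 rad,tan [0.1221 0.0292]
end -31.4 rad,tan [0.1077 0.0644]
```

>>> {"method": "play_rows", "body": {"rows": [[0.05,0.21,0,1],[0.05,0.21,0,1],[0.05,0.21,0,1],[0.05,0.21,0,1],[0.05,0.21,0,1],[0.05,0.21,0,1],[0.05,0.21,0,1],[0.05,0.21,0,1],[0.05,0.21,0,1],[0.05,0.21,0,1],[0.05,0.21,0,1],[0.05,0.21,0,1]]}}

```text
clock: 5.6
tool_pos: [0.6908, 0.0498, 0.0754]
tcp_rot: [-3.061, 0.709, -0.0]
ft_force: [1.4, 0.8, 0.8]
gripper_width: 0.0005
grasp_force: 0.9
```

```bash
python3 st.py; python3 -c "
from h import *
c=load('side');cv2.imwrite('pics/s2.png',cv2.resize(c['img'][150:290,170:330],None,fx=4,fy=4))"
```

```text
clock 5.6 tcp [0.6908 0.0498 0.0754] t -26.08 F [1.37 0.82 0.77]
handle frame -14 rad,tan [0.1257 0.0036]
end -31.4 rad,tan [0.1189 0.041 ]
```

View pics/s2.png

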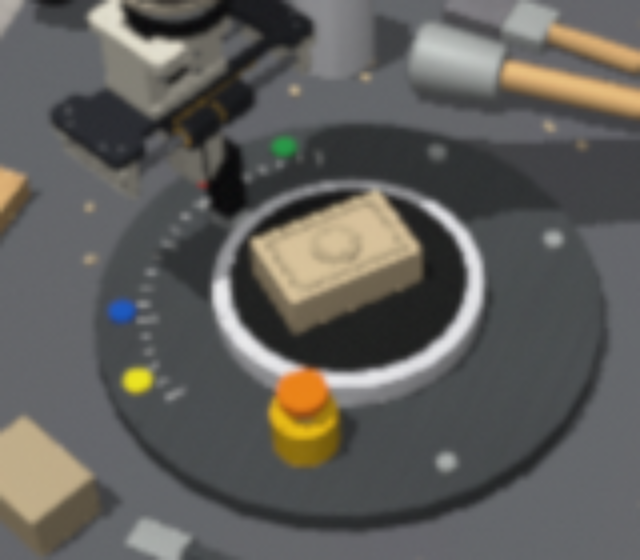

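The side crop shows the stone lying still and the handle (crop 228,180) turned most of the way, with the red dot (205,183) just behind it. I'll do 4° more, back off and measure.

>>> {"method": "play_rows", "body": {"rows": [[0.05,0.21,0,1],[0.05,0.21,0,1],[0.05,0.21,0,1],[0.05,0.21,0,1],[0,0,0,0],[0,-0.5,0,0],[0,-1,0,0],[0,0,-4,0],[0,0,-4,0],[0,0,-4,0],[0,-5,0,0],[0,-5,0,0]]}}

```text
clock: 6.9
tool_pos: [0.7478, 0.1412, 0.1981]
tcp_rot: [-3.032, 0.817, -0.006]
ft_force: [0.8, 0.4, -0.3]
gripper_width: 0.0004
grasp_force: 0.0
```

>>> {"method": "play_rows", "body": {"rows": [[0,-5,0,0],[0,-5,0,0],[0,0,0,0]]}}

```text
clock: 7.2
tool_pos: [0.795, 0.2385, 0.1913]
tcp_rot: [-3.035, 0.798, 0.009]
ft_force: [-1.4, 0.5, -0.8]
gripper_width: 0.0005
grasp_force: 0.0
```

```bash
python3 st.py; python3 -c "
from h import *
c=load('top');cv2.imwrite('pics/t3.png',cv2.resize(c['img'][105:275,190:420],None,fx=3.4,fy=3.4,interpolation=2))"
```

```text
clock 7.2 tcp [0.795  0.2385 0.1913] t -29.48 F [-1.35  0.51 -0.81]
handle 92 [0.6756 0.0208 0.1092] 0.1214 -27.43
handle frame -14 rad,tan [0.1812 0.2119]
end -31.4 rad,tan [0.1096 0.2564]
```

View pics/t3.png

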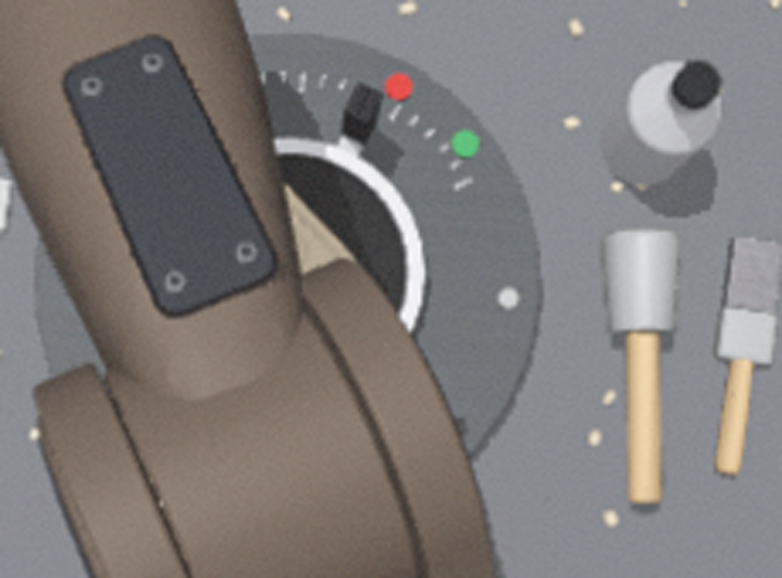

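The top crop shows the handle (360,110) stopped short of the red dot (398,86); measured, it is at -27.4°, so 4° more is needed.

>>> {"method": "play_rows", "body": {"rows": [[0.3,4,0,1.5],[0.3,4,0,0],[0.3,4,0,0],[0.3,4,0,0],[0,4,0,0],[0,0,4,0],[0,0,4,0],[0,0,3.5,0],[0,0,0,0],[0,0,0,0]]}}

```text
clock: 8.3
tool_pos: [0.7026, 0.0496, 0.0813]
tcp_rot: [3.023, -0.854, -0.0]
ft_force: [0.4, -0.1, 1.8]
gripper_width: 0.0005
grasp_force: 0.0
```

```bash
python3 st.py
```

```text
clock 8.3 tcp [0.7026 0.0496 0.0813] t -31.55 F [ 0.38 -0.09  1.81]
handle frame -14 rad,tan [0.1373 0.0063]
end -31.4 rad,tan [0.1291 0.0471]
```

>>> {"method": "play_rows", "body": {"rows": [[-0.3,0.3,0.3,0],[-0.4,0.3,0.3,0],[0,0.3,0,0],[0,0.3,0,0],[0,0.2,0,0],[0,0.2,0,0],[0,0.2,0,0],[0,0.2,0,0],[0,0.2,0,0],[0,0.15,0,0],[0,0,0,0],[0,0,0,0]]}}

```text
clock: 9.6
tool_pos: [0.6846, 0.0338, 0.0745]
tcp_rot: [3.023, -0.853, 0.001]
ft_force: [2.5, 0.0, 2.5]
gripper_width: 0.0008
grasp_force: 1.3
```

```bash
python3 st.py
```

```text
clock 9.6 tcp [0.6846 0.0338 0.0745] t -31.51 F [2.49 0.01 2.48]
handle frame -14 rad,tan [ 0.1236 -0.0134]
end -31.4 rad,tan [0.1219 0.0242]
```

>>> {"method": "play_rows", "body": {"rows": [[0,-0.5,0,0],[0,-1,0,0],[0,0,-4,0],[0,0,-4,0],[0,0,-4,0],[0,-5,0,0],[0,-5,0,0],[0,-5,0,0],[0,-5,0,0],[0,0,0,0]]}}

```text
clock: 10.7
tool_pos: [0.7957, 0.2282, 0.19]
tcp_rot: [-3.025, 0.838, 0.01]
ft_force: [-2.0, 1.2, -1.0]
gripper_width: 0.0007
grasp_force: 0.0
```

```bash
python3 st.py;  python3 -c "
from h import *
c=load('top');cv2.imwrite('pics/t4.png',cv2.resize(c['img'][105:195,260:350],None,fx=6,fy=6,interpolation=2))"
```

```text
clock 10.7 tcp [0.7957 0.2282 0.19  ] t -30.98 F [-1.99  1.2  -0.98]
handle 94 [0.671  0.0137 0.1095] 0.1208 -31.44
handle frame -14 rad,tan [0.1844 0.2021]
end -31.4 rad,tan [0.1155 0.248 ]
```

View pics/t4.png

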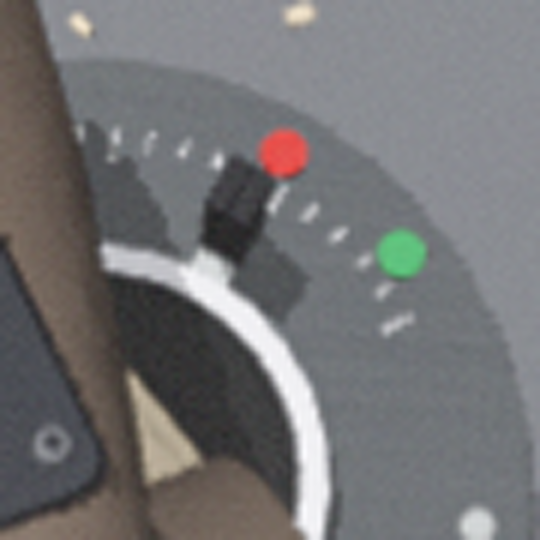

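```bash
python3 -c "
from h import *
c=load('side')
o=np.array([.5679,.0767]);a=np.radians(-31.4)
cv2.imwrite('pics/s4.png',cv2.resize(c['img'][165:245,175:295],None,fx=6,fy=6,interpolation=2))
P=np.array([[*(o+r*np.array([np.cos(a),np.sin(a)])),z] for r,z in((.15,.033),(.168,.027),(.122,.11))])
M=Rm(c).T; q=cv2.projectPoints(P,cv2.Rodrigues(M)[0],-M@np.array(c['eye']),np.array(c['camera_matrix']),np.array(c['D']))[0].reshape(-1,2)
print((q-[175,165])*6)"
```

```text
[[296.39835847 185.59699507]
 [275.89304065 174.88656099]
 [319.41526783 109.66844335]]
```

View pics/s4.png

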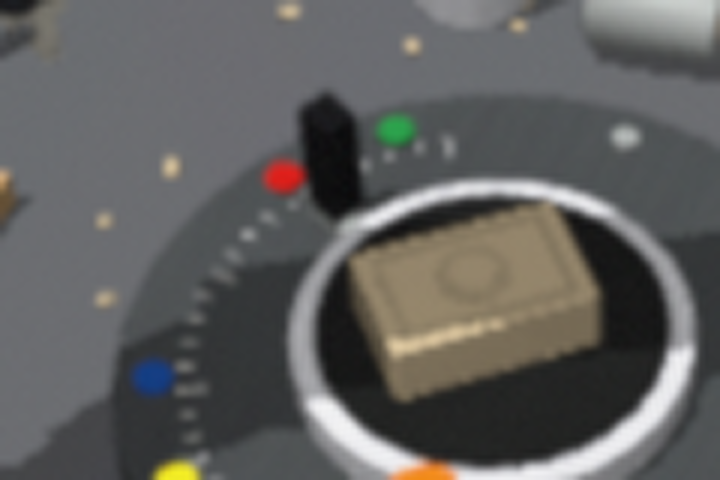

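The side crop agrees with the calibration: red dot at (284,177), handle in line with it, stone flat. Now to the button.

>>> {"method": "play_rows", "body": {"rows": [[-3.2,2.4,0,0],[-3.2,2.4,0,0],[-3.2,2.4,0,0],[-3.2,2.4,0,0],[-3.2,2.4,0,0],[-3.2,2.2,0,0],[0,0,0,0],[0,0,0,0],[0,0,3,0],[0,0,3,0],[0,0,0,0],[0,0,0,0]]}}

```text
clock: 12.0
tool_pos: [0.5597, 0.1962, 0.1346]
tcp_rot: [3.023, -0.854, -0.0]
ft_force: [0.1, 0.1, -0.3]
gripper_width: 0.0007
grasp_force: 0.0
```

>>> {"method": "play_rows", "body": {"rows": [[-0.75,-0.7,1.4,0],[0,0,1.5,0],[0,0,1.3,0],[0,0,0.3,0],[0,0,0.3,0],[0,0,0.3,0],[0,0,0.3,0],[0,0,0.3,0],[0,0,0.3,0],[0,0,0.2,0],[0,0,0,0],[0,0,0,0]]}}

```text
clock: 13.2
tool_pos: [0.5562, 0.2066, 0.0723]
tcp_rot: [3.024, -0.853, -0.0]
ft_force: [0.1, 0.5, 0.4]
gripper_width: 0.0004
grasp_force: 0.0
```

>>> {"method": "play_rows", "body": {"rows": [[0,0,0.1,0],[0,0,0.1,0],[0,0,0.1,0],[0,0,0,0],[0,0,0,0]]}}

```text
clock: 13.7
tool_pos: [0.5561, 0.2066, 0.0693]
tcp_rot: [3.024, -0.853, -0.0]
ft_force: [-0.2, -0.8, 0.4]
gripper_width: 0.0005
grasp_force: 0.0
```

```bash
python3 -c "
from h import *
c=cam('side');cv2.imwrite('pics/s5.png',cv2.resize(c['img'][180:300,190:310],None,fx=5,fy=5,interpolation=2))"
```

```text
(no output)
```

View pics/s5.png

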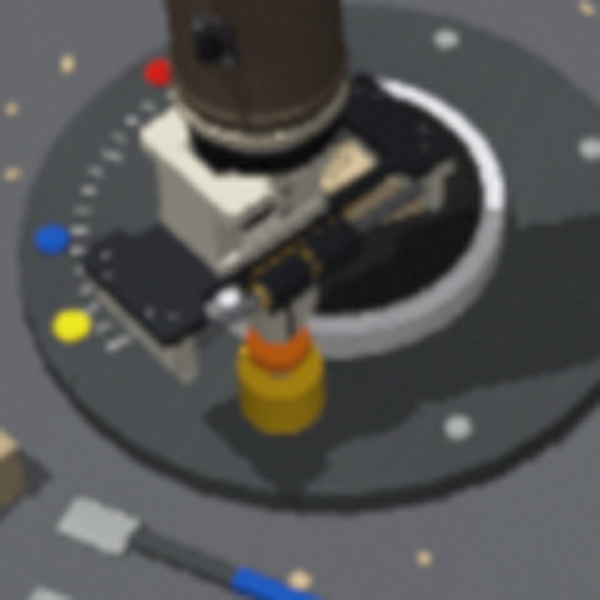

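The fingers are centred on the orange button (crop 278,345), which already seems partly down. I'll press on until the force shows the stop.

>>> {"method": "play_rows", "body": {"rows": [[0,0,0.1,0],[0,0,0.1,0],[0,0,0.1,0],[0,0,0,0],[0,0,0,0]]}}

```text
clock: 14.25
tool_pos: [0.5561, 0.2066, 0.0663]
tcp_rot: [3.024, -0.853, -0.0]
ft_force: [-0.4, -0.4, 0.5]
gripper_width: 0.0005
grasp_force: 0.0
```

```bash
python3 -c "
from h import *
c=cam('side');im=c['img'];hsv=cv2.cvtColor(im,cv2.COLOR_BGR2HSV)
v,u=np.mgrid[225:272,232:262]
uv=np.c_[u.ravel(),v.ravel()];P=pts(c,uv);H=hsv[uv[:,1],uv[:,0]]
o=(H[:,0]<16)&(H[:,1]>170)
Q=P[o&(abs(P[:,2]-.07)<.03)];print(len(Q),np.percentile(Q,[2,25,50,75,98],axis=0).round(4))
d=np.hypot(P[:,0]-.5568,P[:,1]-.2059)
for r in (243,245,247,249,251,253,255): print(r,[tuple((pts(c,[[x,r]])[0]*1000).round().astype(int)) for x in (240,244,247,250,254)])
print(robot.get_state()['tool_pos'])
"
```

```text
56 [[0.5394 0.2024 0.0769]
 [0.5439 0.2126 0.081 ]
 [0.55   0.2161 0.0829]
 [0.5594 0.2201 0.0846]
 [0.569  0.2239 0.0876]]
243 [(np.int64(562), np.int64(224), np.int64(122)), (np.int64(539), np.int64(251), np.int64(164)), (np.int64(548), np.int64(210), np.int64(111)), (np.int64(542), np.int64(204), np.int64(105)), (np.int64(546), np.int64(162), np.int64(52))]
245 [(np.int64(563), np.int64(223), np.int64(112)), (np.int64(552), np.int64(221), np.int64(114)), (np.int64(547), np.int64(213), np.int64(106)), (np.int64(543), np.int64(202), np.int64(93)), (np.int64(544), np.int64(167), np.int64(50))]
247 [(np.int64(569), np.int64(209), np.int64(84)), (np.int64(552), np.int64(224), np.int64(109)), (np.int64(547), np.int64(214), np.int64(97)), (np.int64(544), np.int64(200), np.int64(82)), (np.int64(542), np.int64(174), np.int64(49))]
249 [(np.int64(566), np.int64(218), np.int64(86)), (np.int64(551), np.int64(227), np.int64(104)), (np.int64(549), np.int64(211), np.int64(84)), (np.int64(541), np.int64(209), np.int64(85)), (np.int64(543), np.int64(172), np.int64(37))]
251 [(np.int64(566), np.int64(218), np.int64(79)), (np.int64(555), np.int64(217), np.int64(81)), (np.int64(547), np.int64(215), np.int64(81)), (np.int64(539), np.int64(213), np.int64(82)), (np.int64(542), np.int64(174), np.int64(30))]
253 [(np.int64(569), np.int64(213), np.int64(62)), (np.int64(553), np.int64(223), np.int64(80)), (np.int64(545), np.int64(221), np.int64(81)), (np.int64(544), np.int64(203), np.int64(59)), (np.int64(543), np.int64(173), np.int64(20))]
255 [(np.int64(568), np.int64(218), np.int64(59)), (np.int64(557), np.int64(215), np.int64(59)), (np.int64(549), np.int64(212), np.int64(59)), (np.int64(541), np.int64(211), np.int64(60)), (np.int64(539), np.int64(185), np.int64(27))]
[0.55614264 0.20656785 0.06626594]
```

The depth image shows the button top still at about 83 mm, so it isn't pressed yet and no contact force shows. The body has ample clearance, so I continue in small steps.

>>> {"method": "play_rows", "body": {"rows": [[0,0,0.1,0],[0,0,0.1,0],[0,0,0.1,0],[0,0,0,0]]}}

```text
clock: 14.7
tool_pos: [0.556, 0.2065, 0.0631]
tcp_rot: [3.024, -0.852, -0.0]
ft_force: [0.9, -0.3, 0.3]
gripper_width: 0.0002
grasp_force: 0.0
```

>>> {"method": "play_rows", "body": {"rows": [[0,0,0.1,0],[0,0,0.1,0],[0,0,0.1,0],[0,0,0,0]]}}

```text
clock: 15.1
tool_pos: [0.5561, 0.2065, 0.0601]
tcp_rot: [3.023, -0.853, -0.0]
ft_force: [0.6, 0.3, -0.2]
gripper_width: 0.0003
grasp_force: 0.0
```

```bash
python3 -c "
from h import *
c=cam('side');im=c['img'];hsv=cv2.cvtColor(im,cv2.COLOR_BGR2HSV)
v,u=np.mgrid[225:272,232:262]
uv=np.c_[u.ravel(),v.ravel()];P=pts(c,uv);H=hsv[uv[:,1],uv[:,0]]
o=(H[:,0]<16)&(H[:,1]>170)
Q=P[o&(abs(P[:,2]-.07)<.03)];print(len(Q),np.percentile(Q,[2,25,50,75,98],axis=0).round(4))
s=robot.get_state();print(s['tool_pos'],s['ft_force'],s['joint_efforts'])
"
```

```text
41 [[0.5391 0.2058 0.0747]
 [0.5438 0.2143 0.08  ]
 [0.5504 0.2183 0.0822]
 [0.5593 0.2209 0.0847]
 [0.5671 0.224  0.0871]]
[0.55613793 0.20653745 0.06021968] [-0.3304033  -0.07720016 -0.85599486] [-3.27848080e-03 -6.81066298e+01 -2.04553261e+00 -2.51448888e+01
  5.47998422e-02 -8.36204854e-02 -1.82773565e-03]
```

```bash
python3 -c "
from h import *
c=load('side');im=c['img'];hsv=cv2.cvtColor(im,cv2.COLOR_BGR2HSV)
for r in range(236,258,2):
  print(r,' '.join('%d,%d,%d/%d,%d'%(*(pts(c,[[x,r]])[0]*1000),hsv[r,x,0],hsv[r,x,1]) for x in range(236,262,3)))
"
```

```text
236 554,261,199/23,21 551,250,187/120,9 548,238,174/20,101 541,234,172/110,24 533,234,174/98,34 527,230,171/90,17 521,225,167/18,83 516,214,157/90,22 537,132,49/90,11
238 557,256,185/105,12 556,240,166/10,28 546,243,172/18,51 538,242,175/113,29 533,236,169/105,35 527,231,165/120,19 522,220,153/60,9 542,142,51/0,0 534,141,52/60,23
240 567,234,146/120,1 556,241,159/18,44 545,248,170/21,128 537,247,172/110,26 531,241,168/120,28 527,232,157/24,19 548,152,52/45,20 540,149,50/0,0 532,146,51/0,0
242 596,170,48/110,5 550,255,169/110,9 544,251,167/19,64 537,247,164/30,10 531,242,160/20,15 539,202,108/22,25 546,159,52/90,5 537,157,53/120,10 529,155,53/120,4
244 556,261,167/120,11 550,258,165/110,9 545,249,155/21,35 537,248,157/20,15 544,211,109/24,18 540,200,96/20,26 545,163,49/120,7 536,161,49/120,5 528,160,51/120,7
246 555,266,165/113,12 568,217,99/13,56 554,228,117/24,24 550,219,107/23,27 545,210,98/24,19 542,195,80/13,82 543,169,47/120,5 535,167,48/120,7 526,166,50/120,5
248 597,172,21/105,13 570,212,83/12,168 555,227,108/13,66 549,222,103/23,27 546,209,87/13,67 539,204,84/14,191 542,171,41/0,2 534,170,43/110,6 526,166,41/110,6
250 594,180,23/80,9 568,219,83/18,218 561,214,80/12,191 551,219,89/11,112 544,213,85/12,196 538,207,79/16,225 542,173,34/19,67 534,171,34/120,6 526,168,34/120,4
252 592,186,22/30,12 573,210,60/21,224 559,221,81/13,232 551,220,82/13,232 544,216,79/13,227 541,200,60/21,224 542,175,27/22,174 534,170,24/100,13 525,171,28/98,18
254 590,191,20/38,12 571,214,57/23,226 558,224,75/20,224 550,223,77/15,188 543,219,75/19,208 539,206,59/23,228 540,180,25/22,190 532,177,24/90,15 525,172,20/100,15
256 589,195,16/90,6 569,220,57/23,225 561,219,58/23,229 553,216,57/23,219 544,216,61/23,228 537,212,59/23,231 536,193,34/22,180 530,183,22/105,20 523,179,20/100,15
```

The depth points put the real fingertip only at about 84–87 mm, so the reported z reads low. I keep pressing and watch the force.

>>> {"method": "play_rows", "body": {"rows": [[0,0,0.1,0],[0,0,0.1,0],[0,0,0.1,0],[0,0,0.1,0]]}}

```text
clock: 15.55
tool_pos: [0.5562, 0.2066, 0.0564]
tcp_rot: [-3.024, 0.853, -0.0]
ft_force: [-0.6, -1.0, 3.4]
gripper_width: 0.0003
grasp_force: 1.8
```

>>> {"method": "play_rows", "body": {"rows": [[0,0,0.1,0],[0,0,0.1,0],[0,0,0.1,0]]}}

```text
clock: 15.85
tool_pos: [0.5562, 0.2066, 0.0533]
tcp_rot: [-3.024, 0.853, -0.0]
ft_force: [-0.3, 0.3, 3.5]
gripper_width: 0.0004
grasp_force: 1.8
```

Contact at about 57 mm reported, with a steady 3.5 N. Pressing on to the stop.

>>> {"method": "play_rows", "body": {"rows": [[0,0,0.1,0],[0,0,0.1,0],[0,0,0.1,0],[0,0,0.1,0],[0,0,0.1,0]]}}

```text
clock: 16.35
tool_pos: [0.5563, 0.2066, 0.0483]
tcp_rot: [-3.024, 0.853, -0.0]
ft_force: [-0.2, 0.0, 4.0]
gripper_width: 0.0003
grasp_force: 1.8
```

>>> {"method": "play_rows", "body": {"rows": [[0,0,0.1,0],[0,0,0.1,0]]}}

```text
clock: 16.55
tool_pos: [0.5564, 0.2067, 0.0477]
tcp_rot: [-3.023, 0.853, -0.001]
ft_force: [-7.0, -3.8, 27.9]
gripper_width: 0.0003
grasp_force: 14.0
```

Hard stop reached (28 N). I hold briefly, then retreat upward.

>>> {"method": "play_rows", "body": {"rows": [[0,0,0,0],[0,0,0,0],[0,0,0,0],[0,0,-1,0],[0,0,-3,0],[0,0,-4,0],[0,0,-4,0],[0,0,-3,0],[0,-4,0,0],[0,-4,0,0],[0,-4,0,0],[0,0,0,0]]}}

```text
clock: 17.75
tool_pos: [0.6188, 0.3148, 0.195]
tcp_rot: [-3.024, 0.844, 0.003]
ft_force: [-0.4, 0.7, 0.1]
gripper_width: 0.0003
grasp_force: 0.0
```

```bash
python3 st.py; python3 -c "
from h import *
c=load('side')
v,u=np.mgrid[225:272,225:270];uv=np.c_[u.ravel(),v.ravel()];P=pts(c,uv);H=cv2.cvtColor(c['img'],cv2.COLOR_BGR2HSV)[uv[:,1],uv[:,0]]
k=(H[:,0]<14)&(H[:,1]>170)&(abs(P[:,2]-.07)<.03);print('button',k.sum(),np.median(P[k],0))
v,u=np.mgrid[185:245,225:290];P=pts(c,np.c_[u.ravel(),v.ravel()]);Q=P[(abs(P[:,2]-.089)<.006)];print('stone top',len(Q),np.median(Q,0),(Q.min(0)+Q.max(0))/2)"
```

```text
clock 17.75 tcp [0.6188 0.3148 0.195 ] t -31.19 F [-0.35  0.73  0.06]
handle 92 [0.6712 0.0139 0.1095] 0.1209 -31.3
handle frame -14 rad,tan [-0.0082  0.2434]
end -31.4 rad,tan [-0.0806  0.2298]
button 83 [0.55355081 0.20873394 0.07134881]
stone top 637 [0.57059014 0.08072544 0.08887329] [0.58792774 0.07334485 0.08886305]
```

The button top is at 71 mm, so it is fully down. The handle is at -31.3°, and the stone is flat and centred. Handing in.

```bash
python3 -c "
from plant import robot
print(robot.close_job())"
```

```text
the job is handed in; nothing more can be done
None
```

I turned the pointer to the red dot (handle measured at -31.3°, dot at -31.4°), pressed the lock button to its stop (top at about 71 mm), left the stone flat and centred, and handed the job in; the hand-in call returned no verdict.

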